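# Start a batch of pearls on the cooker

### The job

Start the pearls: put the lid gently on the cooker so that it sits down flat in the mouth, then press the cook lever down until it clicks and stays down by itself, without forcing it. Then set the timer by its keys, one at a time: the middle round key for the pearl programme, then the long key to start it; leave the other keys and the things standing about alone.

Things in the scene. Friction and masses are not known exactly. Their poses are not given: they have to be found in the camera images.
- cooker: Pearl cooker, fixed: steel drum 196 mm in diameter, 195 mm high to the top of its rolled rim (rim 224 mm wide, mouth 186 mm), black pearls inside. Origin: centre of its underside on the counter, z up. Its front, with the cook lever low down and a loop handle above it, faces its own -x; a second handle at +x.
- cooker_mouth (a point): Centre of the cooker's mouth, level with the top of the rim, on the cooker's axis.
- front_handle (a point): Middle of the bar of the black front handle (bar 14 mm thick, loop 92 mm wide), 134 mm in front of the cooker's axis, 175 mm up, straight over the cook lever. It keeps an upright gripper off the lever: reach in under it from outside with shut fingers, the gripper leaning away from the drum about 42 degrees from vertical, and press straight down.
- lever_pivot (a point): The cook lever's level pivot, parallel to the cooker's y, hidden in the drum 76 mm in front of its axis, 45 mm above the counter.
- cook_tab (a point): Middle of the pressing area on top of the cook lever's black thumb tab, 42 mm out from its pivot (118 mm from the cooker's axis), about 57 mm above the counter when up. The tab is 36 mm wide, 7 mm thick and sticks 26 mm out of the drum's wall (wall 98 mm, tab's end 124 mm from the axis). The point moves with the lever.
- cook_lever (a joint): Angle of the sprung cook lever: 0 up (tab 0.20 rad above level), grows as it is pressed, hard stop at 0.42 (tab 18 mm lower). Return spring 1 to 2 N. A hidden detent snaps over at 0.20 to 0.29, different each time, taking 5 to 10 N at the tab (15 if fast); past it the lever stays down by itself at 0.36 or more, short of it it springs back to 0. Above 35 N it is being forced.
- lid: Loose lid, about 0.42 kg, steel ring and low glass dome, starting flat on the counter. Origin: centre of its underside, z up. A step of 178 mm diameter, 8 mm high, drops into the cooker's mouth (4 mm play all round); the 208 mm flange above it rests on the rim, the origin then 187 mm above the counter. Dome up to 26 mm; black knob 34 mm in diameter from 37 to 65 mm.
- lid_knob (a point): Centre of the lid's knob, on the lid's axis 51 mm above its underside: the place to grip it.
- timer: White timer on its easel, fixed: slab 104 x 152 x 18 mm, 15 to 59 mm high. Origin on the counter under it. The face leans 25 degrees from level and looks to its own -x: normal (-sin 25, 0, cos 25). From top to bottom: display, a row of three round grey keys (20 mm, 42 mm apart along y), one long grey key (90 x 18 mm, 34 mm below the row). Keys stand 6 mm proud, pressed square to the face.
- key_middle_top (a point): Top centre of the middle round key of the timer, a plain grey push button (20 mm round, the middle one of the row: the pearl programme). Its z axis points out of the face.
- key_middle (a joint): Travel of the middle round key: 0 up, 0.004 m fully down; it counts from about 0.0025. Momentary: springs back; about 1.2 N to start, 4 N fully down, then a hard stop.
- key_start_top (a point): Top centre of the long key of the timer, a plain grey push button (90 x 18 mm, below the row: start). Its z axis points out of the face.
- key_start (a joint): Travel of the long key: 0 up, 0.004 m fully down; it counts from about 0.0025. Momentary: springs back; about 1.2 N to start, 4 N fully down, then a hard stop.
- key_left (a joint): Travel of the round key at the timer's +y end, not wanted: 0 up, 0.004 m down.
- key_right (a joint): Travel of the round key at the timer's -y end, not wanted: 0 up, 0.004 m down.
- tea_tin: Bystander: standing steel can, 72 mm diameter, 105 mm high. Origin: centre of its underside.
- cup: Bystander: clear plastic cup, 84 mm across, 95 mm high. Origin: centre of its underside.
- jigger: Bystander: waisted steel bar measure, 52 mm across, 78 mm high, standing near the robot. Origin: centre of its underside.
- scoop: Bystander: wooden spoon, 200 mm long, lying flat. Origin: under its middle.
- sugar_jar: Bystander: glass jar with a wooden cap, 80 mm diameter, 120 mm high. Origin: centre of its underside.
Not all that is in view belongs to the job. Of the things that look like the lid, the middle-sized one is meant.

How it is judged:
On the way, in this order (a step that is already met when the one before it is completed fails the run):
1. the lid sits flat in the cooker's mouth, let go (horizontal distance between lid and cooker_mouth below 0.008 m and z of lid in the frame of cooker_mouth between -0.013 and -0.004 m and angle between lid's own z axis and vertical below 0.05 rad and contact force between the fingers and lid below 0.1 N and linear speed of lid below 0.02 m/s), for 0.2 s.
2. the cook lever stays down with nothing pressing it (value of joint cook_lever above 0.3 rad and contact force between the fingers and cooker below 0.1 N), for 0.3 s.
3. the middle round key is pressed (value of joint key_middle above 0.0025 m and value of joint key_start below 0.001 m), for 0.05 s.
4. with the middle key up again, the long key is pressed (value of joint key_start above 0.0025 m and value of joint key_middle below 0.001 m), for 0.05 s.
At the end, for the whole second after the job is handed in: The lid rests flat on the cooker's rim with its step in the mouth (centre within 8 mm, tilt below 0.05 rad, underside 4 to 13 mm below the rim's top), the cook lever is held down by its detent (angle above 0.30 rad), all four timer keys are up (below 1 mm) (horizontal distance between lid and cooker_mouth below 0.008 m and z of lid in the frame of cooker_mouth between -0.013 and -0.004 m and angle between lid's own z axis and vertical below 0.05 rad and value of joint cook_lever above 0.3 rad and value of joint each of key_left, key_middle, key_right, key_start below 0.001 m and linear speed of lid below 0.02 m/s); the robot touches nothing.
It fails at once if the cooker or its lever forced with the fingers (above 35 N) (contact force between the fingers and cooker above 35 N).
It fails at once if an unwanted timer key pressed (value of joint any of key_left, key_right above 0.002 m).
It fails at once if two timer keys down at once (value of joint each of key_middle, key_start above 0.0015 m).
It fails at once if the lid dropped onto the cooker (faster than 0.3 m/s at the rim) (horizontal distance between lid and cooker_mouth below 0.06 m and z of lid in the frame of cooker_mouth below 0.012 m and linear speed of lid above 0.3 m/s).
It fails at once if a bystander knocked (moved more than 30 mm) (distance of any of tea_tin, cup, jigger, scoop, sugar_jar from where it was at the start of the episode above 0.03 m).
It also fails if it takes over 61 s, if anything falls off the work surface, if the arm or the gripper's body presses on something with over 40 N, if the wrist force passes 120 N, or if a joint passes its speed limit or range.

### The arm

A 7-joint arm with a two-finger parallel gripper is mounted at the origin on the work surface. World frame = base frame: x ahead of the robot, y to its left, z up, the work surface at z = 0. Lengths are in m, angles in rad, forces in N, time in s.
With the tool pointing down it reaches from about 0.425 to 0.925 m from the base axis. Payload 6.8 kg.
Tool frame: the origin (TCP) lies midway between the tips of the shut fingers; the grasp point (between the pads) lies 19 mm behind it (bot.hold_point_z is the distance from the TCP to the grasp point, in m); z points along the fingers, y is the line along which they close (so a half turn about z gives the same grasp; the last joint's range is limited). The gripper opens to 85 mm and grips with 20 to 120 N. Pads are 22 mm wide; open, the fingers measure 114 mm over their backs; the gripper's body (76 mm by 85 mm) begins 54 mm behind the grasp point. The pads swing forward as they close: fully open they stand 13 mm farther back than shut.
Start: joints at [-1.289, 0.477, 0.022, 1.555, -0.011, 1.109, -0.083], TCP at [0.257, 0.624, 0.231] pointing down, gripper open.
Joint ranges: [-2.96, 2.96], [-0.34, 2.1], [-1.41, 1.46], [0.24, 2.44], [-1.37, 4.51], [0.17, 1.92], [-2.96, 2.96]. Speed limits (rad/s): [2.39, 2.39, 3.14, 3.14, 3.14, 3.14, 3.14].

### API

Orientations are given as a unit quaternion [w, x, y, z].
In Python, from station import bot gives the robot as it stands. The module is installed in compiled form; this text tells all that it offers.
- The arm moves only by the tool step_arm, never from a script. Its argument "increments" is a list that holds one entry, the list of rows, each a list of 7 numbers: the opening, from -1 (shut) to 1 (fully open), then the shift along the tool's x, y, z in mm, then the turn, a rotation vector about the tool's x, y, z in degrees. In form: [[[grip, x, y, z, ax, ay, az], ...]]. A call has 1 to 10 rows; each row is the pose to reach, as a shift and turn from the pose commanded when the call began, along the tool's axes at that moment; what a row does not reach only later rows make up. A row lasts 1/12 s, in which the tool goes at most 41.7 mm and 7.16 degrees, less where a joint would pass 70% of its speed; a pose out of reach is approached as far as the arm can. A call with a gripper value outside its range is refused whole. The fingers move at their own pace and stop on an object; "force" is the grip in N (left out, the last holds). Time passes only in rows, so rows that repeat a pose let the fingers close. It gives the time, the measured TCP pose, the force, the opening and the grip force at its end, in the units of the state.
- bot.get_obs(): the state, without advancing time (a new reading comes with each control period).
- bot.read_camera(name): name is "scene" or "top" or "wrist"; returns a dict with "image" (384x512x3 uint8, red, green, blue), "camera_matrix" (3x3 intrinsics, pixels), "dist" ([k1, k2, p1, p2, k3] as OpenCV has them; the pictures are not rectified), "R" (3x3) and "t" (3): a world point X has camera coordinates R X + t. Camera axes: x right, y down, z forward; pixel columns grow to the right and rows downward; lengths in m; the calibration is good to about 2 mm. A picture is of the moment at which its call begins. There is no depth.
- bot.hand_in(): hands the job in; it is judged then, once.
The state is a dict: "t": time; "q": joint angles; "joint_vel": joint speeds; "joint_torque": joint torques, N m; "eef_pos": TCP position; "tool_rot": TCP orientation; "contact_force": force on the tool from outside, world axes, zero at the start; "torque": the same for the moment, N m; "gripper_width": opening from 0.0 (shut) to 1.0 (fully open); "grasp_force": force on a finger pad.
Only numpy, scipy, OpenCV 4.12 (cv2) and the standard library are available. Lean on these libraries where they do the work, as an engineer would, in place of code of your own. Each camera call takes 0.05 s, during which the arm holds its last target. There are 200 camera calls.

## Working session

There is one attempt and no reset: what is moved stays moved. The work goes in short steps, Python scripts to look and compute and a tool call to move; the robot and the scene stay as the last step left them, time stands still between calls to the robot, and variables do not carry over. Pictures are saved under pics/ and viewed, at most 12 in all, crops included, and the job is handed in when it is done.

Besides the shell and the picture viewer there is one more tool, called after ">>>" as name(argument=value, ...) on one line, values as JSON. step_arm: Moves the arm, as the interface text tells. Its arguments: {"type":"object","properties":{"increments":{"type":"array"},"force":{"type":"number"}},"required":["increments"]}

```bash
mkdir -p pics; cat > h.py <<'E'
import numpy as np, cv2
from station import bot
from scipy.spatial.transform import Rotation as Rn
def cam(n):
    c=bot.read_camera(n); return c
def ray(c,uv):
    p=cv2.undistortPoints(np.array([[uv]],float),np.array(c["camera_matrix"]),np.array(c["dist"]))[0,0]
    R=np.array(c["R"]);t=np.array(c["t"]); d=R.T@np.array([p[0],p[1],1]); return -R.T@t,d/np.linalg.norm(d)
def onz(c,uv,z):
    o,d=ray(c,uv); return o+d*(z-o[2])/d[2]
def tri(rs):
    A=0;b=0
    for o,d in rs:
        P=np.eye(3)-np.outer(d,d); A=A+P; b=b+P@o
    x=np.linalg.solve(A,b); return x,[np.linalg.norm((np.eye(3)-np.outer(d,d))@(x-o)) for o,d in rs]
def proj(c,X):
    return cv2.projectPoints(np.array(X,float).reshape(-1,1,3),cv2.Rodrigues(np.array(c["R"]))[0],np.array(c["t"]),np.array(c["camera_matrix"]),np.array(c["dist"]))[0].reshape(-1,2)
def pose():
    o=bot.get_obs(); q=o["tool_rot"]; return np.array(o["eef_pos"]),Rn.from_quat([q[1],q[2],q[3],q[0]]),o
E
python3 - <<'E'
from h import *
import pickle
D={}
for n in ["scene","top"]:
    c=cam(n);D[n]=c;im=c["image"][:,:,::-1]
    cv2.imwrite(f"pics/{n}0.png",cv2.resize(im,(800,600),interpolation=cv2.INTER_CUBIC)); print(n,-np.array(c["R"]).T@c["t"])
pickle.dump(D,open("d.pkl","wb"))
print(bot.get_obs(),bot.hold_point_z)
E
```

```text
scene [ 1.47971672 -0.06063442  1.25432606]
top [ 0.35874931 -0.0948029   2.09118306]
{'t': 0.1, 'q': array([-1.28910499,  0.47775474,  0.02241034,  1.55634543, -0.01152838,
        1.10930672, -0.08307964]), 'joint_vel': array([-1.73425799e-03, -1.37101256e-03, -7.20671471e-05, -2.08296483e-03,
        1.40010516e-03, -1.04674994e-03,  2.57464620e-03]), 'joint_torque': array([ 3.60507336e-03, -5.97757459e+01,  1.61293220e+00, -2.81952953e+01,
        1.27371130e-02,  5.06044395e-03,  3.16437274e-05]), 'eef_pos': array([0.25633553, 0.62385573, 0.23040226]), 'tool_rot': array([-9.92004135e-05,  1.93679970e-01,  9.81064401e-01, -8.36754696e-04]), 'contact_force': array([-0.30582848,  0.08281159,  0.14357022]), 'torque': array([ 0.02806673, -0.02418118, -0.00384456]), 'grasp_force': 0.0, 'gripper_width': 1.000802652882646} 0.0187
```

View pics/scene0.png

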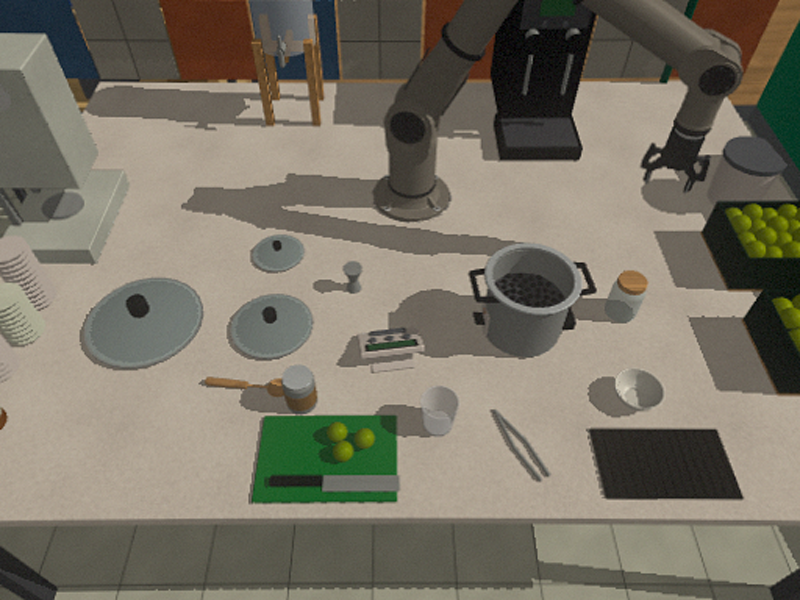

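View pics/top0.png

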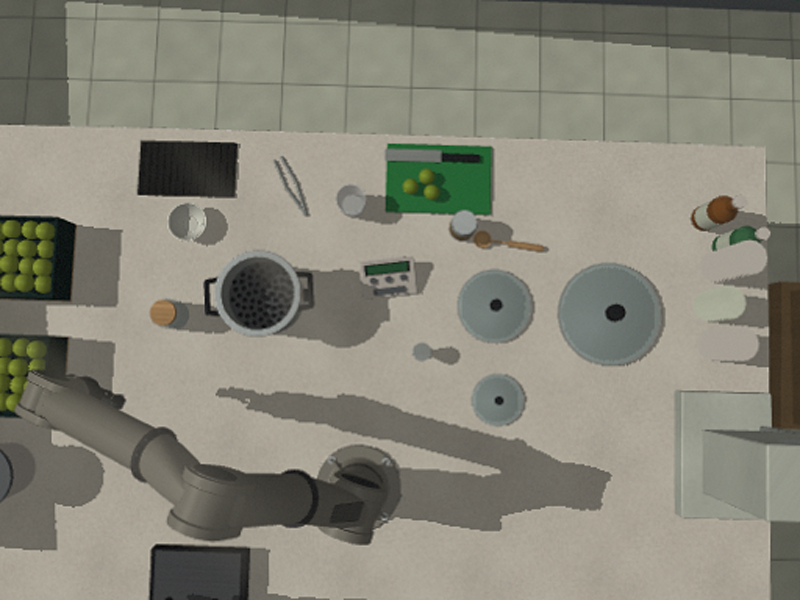

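Scene: the middle-sized lid is at (270,325), the cooker at (530,295), the timer at (390,345). Top: lid at (495,306), cooker at (260,293), timer at (388,277); the front side of the cooker isn't clear yet, so I'll enlarge it.

```bash
python3 - <<'E'
import pickle,cv2,numpy as np
D=pickle.load(open("d.pkl","rb"))
def crop(n,x0,y0,w,h):
    return cv2.resize(D[n]["image"][y0:y0+h,x0:x0+w,::-1],(400,300),interpolation=cv2.INTER_CUBIC)
a=np.vstack([np.hstack([crop("scene",290,145,100,75+5)[:300],crop("top",120,150,88,66)]),
 np.hstack([crop("scene",220,200,64,48),crop("top",220,155,60,45)])])
cv2.imwrite("pics/crop.png",a)
for n in D:
    im=cv2.cvtColor(D[n]["image"],cv2.COLOR_RGB2HSV)
    # lid knob: dark blob within lid bbox; 
    bx={"scene":(140,185,205,232),"top":(290,170,345,222)}[n]
    g=D[n]["image"].max(2)[bx[1]:bx[3],bx[0]:bx[2]]
    m=(g<45).astype(np.uint8); k,l,s,ce=cv2.connectedComponentsWithStats(m)
    print(n,"knob",[(s[i].tolist(),(ce[i]+bx[:2]).round(1).tolist()) for i in range(1,k) if s[i,4]>8])
    H=im[bx[1]:bx[3],bx[0]:bx[2]]; m=((H[...,0]>80)&(H[...,0]<115)&(H[...,1]>20)).astype(np.uint8)
    cs=max(cv2.findContours(m,0,1)[0],key=cv2.contourArea); print(cv2.fitEllipse(cv2.convexHull(cs)+np.array(bx[:2])))
E
```

```text
scene knob [([29, 12, 8, 10, 53], [172.3, 201.4])]Traceback (most recent call last):
  File "<stdin>", line 16, in <module>
ValueError: max() iterable argument is empty
```

View pics/crop.png

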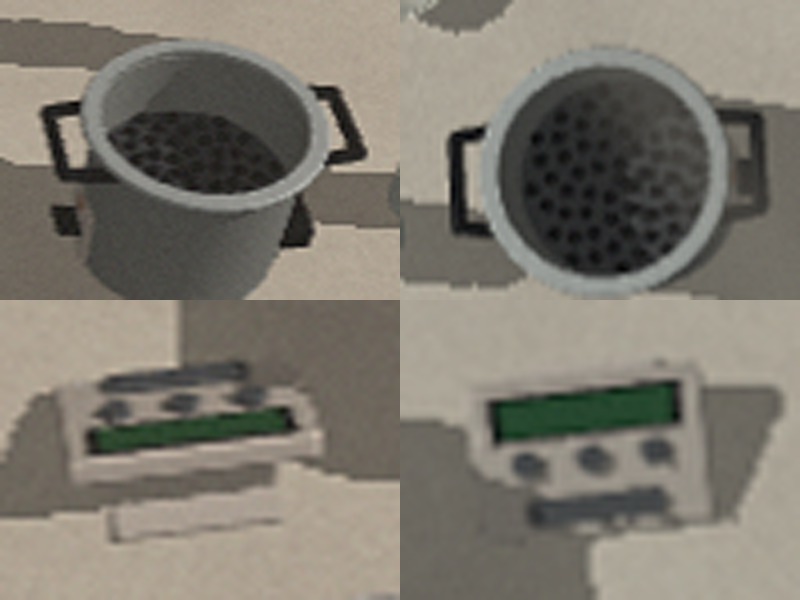

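Crops: the tab with its orange mark shows on the left in the scene crop (65,218) and inside the right loop in the top crop (745,175), so the cooker's front faces about -y. The timer's long key is on the robot side, so its own -x is about -x in the world.

```bash
cat > m.py <<'E'
from h import *
import pickle
D=pickle.load(open("d.pkl","rb"))
def blobs(n,box,f,mn=8):
    im=D[n]["image"][box[1]:box[3],box[0]:box[2]].astype(int)
    m=f(im[...,0],im[...,1],im[...,2]).astype(np.uint8)
    k,l,s,ce=cv2.connectedComponentsWithStats(m)
    return m,[(s[i,4],(ce[i]+box[:2])) for i in range(1,k) if s[i,4]>=mn]
def circ(P):
    A=np.c_[2*P[:,:2],np.ones(len(P))]
    for _ in range(3):
        x=np.linalg.lstsq(A,(P[:,:2]**2).sum(1),rcond=None)[0]; r=np.sqrt(x[2]+x[0]**2+x[1]**2)
        e=np.abs(np.hypot(*(P[:,:2]-x[:2]).T)-r); k=e<max(.004,1.5*np.median(e)); P=P[k];A=A[k]
    return x[:2],r,len(P),e.mean()
def hullc(n,box,f,z):
    m,_=blobs(n,box,f); cs=max(cv2.findContours(m,0,1)[0],key=cv2.contourArea)
    h=cv2.convexHull(cs).reshape(-1,2)+np.array(box[:2]); 
    return circ(np.array([onz(D[n],p,z) for p in h]))
E
python3 - <<'E'
from m import *
np.set_printoptions(precision=4,suppress=True)
blu=lambda r,g,b:(b>r+2)
for n,bl,bc in [("scene",(140,180,208,235),(300,150,380,215)),("top",(286,166,347,224),(132,155,200,220))]:
    print(n,"lid",hullc(n,bl,blu,.010),"cooker",hullc(n,bc,lambda r,g,b:(b>r+2)&(b>90),.19))
    for nm,b,f in [("knob",bl,lambda r,g,b:np.maximum(r,b)<65),
      ("disp",{"scene":(225,205,280,240),"top":(225,155,275,195)}[n],lambda r,g,b:g>r+20),
      ("keys",{"scene":(225,205,280,240),"top":(225,155,275,195)}[n],lambda r,g,b:(b>r+3)&(b<120))]:
        print(nm,[(int(a),c.round(1).tolist()) for a,c in blobs(n,b,f,5)[1]])
E
```

```text
Traceback (most recent call last):
  File "m.py", line 16, in hullc
    m,_=blobs(n,box,f); cs=max(cv2.findContours(m,0,1)[0],key=cv2.contourArea)
                           ~~~^^^^^^^^^^^^^^^^^^^^^^^^^^^^^^^^^^^^^^^^^^^^^^^^
ValueError: max() iterable argument is empty
```

```bash
python3 - <<'E'
from m import *
i=D["scene"]["image"];print(i.shape,i.dtype)
for n,x,y in [("scene",160,205),("scene",250,90),("scene",185,225),("scene",345,160),("scene",250,215),("top",317,180),("top",166,161),("top",250,179),("top",248,190),("top",316,195),("top",280,200)]: print(n,x,y,D[n]["image"][y-1:y+2,x-1:x+2].mean((0,1)).round())
E
```

```text
(384, 512, 3) uint8
scene 160 205 [104. 110. 106.]
scene 250 90 [63. 58. 51.]
scene 185 225 [122. 123. 117.]
scene 345 160 [84. 83. 79.]
scene 250 215 [102.  99.  93.]
top 317 180 [108. 117. 113.]
top 166 161 [144. 146. 140.]
top 250 179 [86. 85. 82.]
top 248 190 [127. 123. 114.]
top 316 195 [31. 30. 31.]
top 280 200 [172. 165. 152.]
```

```bash
python3 - <<'E'
from m import *
np.set_printoptions(precision=4,suppress=True)
def run():
  for n,bl,bc in [("scene",(140,180,208,235),(300,150,380,215)),("top",(286,166,347,224),(132,155,200,220))]:
    g=lambda r,g,b:(b>.925*r)&(b>20)
    print(n,"lid",hullc(n,bl,g,.010),"cooker",hullc(n,bc,lambda r,g,b:(b>.925*r)&(b>95),.19))
    tb={"scene":(225,205,280,240),"top":(225,155,275,195)}[n]
    for nm,b,f in [("knob",bl,lambda r,g,b:np.maximum(r,b)<60),
      ("disp",tb,lambda r,g,b:g>r+15),
      ("keys",tb,lambda r,g,b:(b>.95*r)&(b<95)&(g<r+12))]:
        print(nm,[(int(a),c.round(1).tolist()) for a,c in blobs(n,b,f,4)[1]])
run()
E
```

```text
scene lid (array([ 0.5089, -0.3686]), np.float64(0.10248181629861301), 29, np.float64(0.0005751958443389063)) cooker (array([0.5096, 0.2633]), np.float64(0.11012535689287595), 21, np.float64(0.0007889226063702603))
knob [(72, [172.2, 201.2])]
disp [(87, [250.0, 220.3])]
keys [(49, [247.4, 212.0]), (8, [259.8, 214.8]), (7, [238.4, 217.1]), (9, [249.0, 216.0])]
top lid (array([ 0.5116, -0.3643]), np.float64(0.10327029281040055), 24, np.float64(0.00042687289174822275)) cooker (array([0.5139, 0.2661]), np.float64(0.11049168119745396), 31, np.float64(0.0002959237882423544))
knob [(41, [317.0, 194.9])]
disp [(148, [247.3, 171.3])]
keys [(5, [259.0, 167.0]), (10, [257.8, 177.0]), (13, [238.4, 179.4]), (13, [248.4, 178.4]), (79, [249.1, 185.6])]
```

```bash
python3 - <<'E'
from m import *
np.set_printoptions(precision=4,suppress=True)
S,T=D["scene"],D["top"]
P={}
for nm,a,b in [("knob",(172.2,201.2),(317,194.9)),("disp",(250,220.3),(247.3,171.3)),("mid",(249,216),(248.4,178.4)),("L+y",(259.8,214.8),(238.4,179.4)),("R-y",(238.4,217.1),(257.8,177)),("long",(247.4,212),(249.1,185.6))]:
    x,e=tri([ray(S,a),ray(T,b)]);P[nm]=x;print(nm,x,np.array(e)*1e3)
v=P["L+y"]-P["R-y"];print("row",np.linalg.norm(v),"yaw",np.degrees(np.arctan2(-v[0],v[1])))
v=onz(T,(238.4,179.4),.035)-onz(T,(257.8,177),.035);print("yaw top",np.degrees(np.arctan2(-v[0],v[1])),np.linalg.norm(v))
c=onz(T,(247.3,171.3),.05)-onz(T,(249.1,185.6),.03); print("yaw2",np.degrees(np.arctan2(c[1],c[0])))
# handles in top
for b in [(126,170,140,210),(190,165,206,205)]:
    m,bl=blobs("top",b,lambda r,g,b:np.maximum(r,b)<40,3);print(bl)
    ys,xs=np.nonzero(m); pts=np.array([onz(T,(x+b[0],y+b[1]),.18) for x,y in zip(xs,ys)]); print(pts[:,:2].min(0),pts[:,:2].max(0),cv2.minAreaRect((pts[:,:2]*1000).astype(np.float32)))
o=pose();print(o[0],o[1].as_matrix())
E
```

```text
knob [ 0.5115 -0.3649  0.054 ] [2.0358 2.0358]
disp [ 0.6041 -0.0634  0.0541] [1.9097 1.9097]
mid [ 0.5749 -0.0681  0.0417] [1.0876 1.0876]
L+y [ 0.5693 -0.026   0.0416] [2.0254 2.0254]
R-y [ 0.5819 -0.1083  0.0443] [0.944 0.944]
long [ 0.5451 -0.0732  0.0277] [2.3503 2.3503]
row 0.08328070941813613 yaw 8.716017206900343
yaw top 8.778988346756515 0.08463727775815624
yaw2 8.923141588178716
[(np.int32(74), array([133.2027, 190.3378]))]
[0.456  0.3673] [0.5487 0.404 ] ((500.4444885253906, 388.5453186035156), (93.37149810791016, 29.994247436523438), 7.900095462799072)
[(np.int32(9), array([197., 176.]))]
[0.5439 0.1295] [0.5681 0.1465] ((558.7603149414062, 133.932861328125), (29.296451568603516, 10.025603294372559), 35.678401947021484)
[0.2563 0.6239 0.2304] [[-0.925   0.38   -0.0005]
 [ 0.38    0.925  -0.0016]
 [-0.0001 -0.0017 -1.    ]]
```

```bash
cat >> h.py <<'E'
DOWN=np.array([[-1,0,0],[0,1,0],[0,0,-1.]])
def inc(p,M=DOWN,p0=None,R0=None):
    P,R,o=pose(); 
    if p0 is not None: P,R=np.array(p0),R0
    s=R.inv().apply(np.array(p)-P)*1000; r=(R.inv()*Rn.from_matrix(M)).as_rotvec(degrees=True)
    print("inc",s.round(1),r.round(2),"rows",max(np.linalg.norm(s)/41.7,np.linalg.norm(r)/7.16).round(1)); return s,r
E
python3 -c "
from h import *
inc([.44,.27,.40])"
```

```text
inc [-304.4 -257.8 -169.1] [-1.000e-01 -1.000e-02 -2.234e+01] rows 10.4
```

>>> step_arm(increments=[[[1,-150,-128,-170,0,0,-11],[1,-150,-128,-170,0,0,-11],[1,-150,-128,-170,0,0,-11],[1,-150,-128,-170,0,0,-11],[1,-150,-128,-170,0,0,-11],[1,-150,-128,-170,0,0,-11],[1,-304,-258,-170,0,0,-22],[1,-304,-258,-170,0,0,-22],[1,-304,-258,-170,0,0,-22],[1,-304,-258,-170,0,0,-22]]])

```text
t: 0.93
eef_pos: [0.4196, 0.3074, 0.3998]
tool_rot: [-0.0, 0.003, 1.0, 0.0]
contact_force: [0.1, 0.3, 0.8]
gripper_width: 1.0
grasp_force: 0.0
```

>>> step_arm(increments=[[[1,0,0,0,0,0,0],[1,0,0,0,0,0,0]]])

```text
t: 1.1
eef_pos: [0.4207, 0.3066, 0.4]
tool_rot: [0.0, 0.006, 1.0, -0.0]
contact_force: [-0.7, 0.8, 0.5]
gripper_width: 1.0
grasp_force: 0.0
```

```bash
python3 - <<'E'
from h import *
import pickle
p,R,o=pose();print(p,R.as_matrix().round(3),o["t"])
c=cam("wrist");C=-np.array(c["R"]).T@c["t"];print("cam",C,np.array(c["R"]).round(2),c["camera_matrix"])
print(proj(c,[[.512,.265,.195],[.575,-.068,.041]]))
pickle.dump(c,open("w1.pkl","wb"));cv2.imwrite("pics/w1.png",c["image"][:,:,::-1])
inc([.51,-.10,.40])
E
```

```text
[0.42066915 0.30662982 0.40003418] [[-1.     0.012  0.   ]
 [ 0.012  1.    -0.   ]
 [-0.    -0.    -1.   ]] 1.1
cam [0.34219581 0.30628747 0.54374198] [[ 0.01  1.   -0.  ]
 [ 0.95 -0.01  0.31]
 [ 0.31 -0.   -0.95]] [[324.20315557   0.         249.29898861]
 [  0.         324.20315557 188.46097615]
 [  0.           0.           1.        ]]
[[216.31704406 233.93244268]
 [ 33.55181373 229.08791822]]
inc [-9.380e+01 -4.081e+02 -4.000e-01] [ 0.02 -0.02 -0.46] rows 10.0
```

View pics/w1.png

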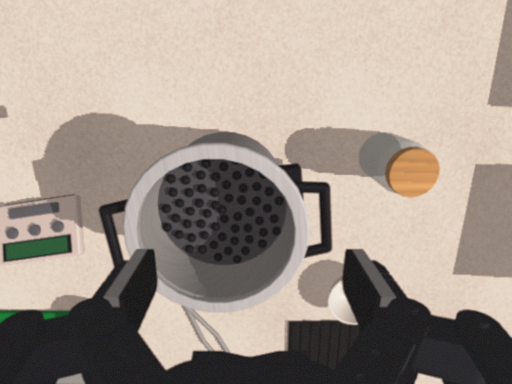

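The wrist view shows the rim centred at about (216,228), the front handle at (112,238) on the left (-y) and the rear one at (325,215), and the timer at (37,228), matching my projected points.

```bash
python3 - <<'E'
from m import *
np.set_printoptions(precision=4,suppress=True)
c=pickle.load(open("w1.pkl","rb"));D["w"]=c;im=c["image"].astype(int)
for x,y in [(128,215),(215,153),(304,230),(60,130),(300,60),(200,300)]: print(x,y,im[y-1:y+2,x-1:x+2].mean((0,1)).round())
b=(115,135,318,315)
f=lambda r,g,b:(b>.925*r)&(b>100)
m,_=blobs("w",b,f);cv2.imwrite("pics/mask.png",m*255)
print(hullc("w",b,f,.190))
for bb in [(92,195,128,275),(302,160,335,260)]:
    m,_=blobs("w",bb,lambda r,g,b:np.maximum(r,b)<45);k,l,s,ce=cv2.connectedComponentsWithStats(m)
    i=1+s[1:,4].argmax();ys,xs=np.nonzero(l==i);pts=np.array([onz(c,(x+bb[0],y+bb[1]),.178) for x,y in zip(xs,ys)])[:,:2]
    print(s[i],pts.min(0),pts.max(0),cv2.minAreaRect((pts*1000).astype(np.float32)))
for nm,f in [("disp",lambda r,g,b:g>r+20),("keys",lambda r,g,b:(b>.95*r)&(g<r+12)&(b<110))]:
    print(nm,[(int(a),q.round(1).tolist()) for a,q in blobs("w",(0,190,90,270),f,15)[1]])
E
```

```text
128 215 [195. 186. 184.]
215 153 [201. 192. 190.]
304 230 [202. 193. 190.]
60 130 [146. 131. 122.]
300 60 [226. 208. 191.]
200 300 [146. 139. 138.]
(array([0.515 , 0.2643]), np.float64(0.11129058626193614), 39, np.float64(0.000380720091808886))
[  8   6  26  74 596] [0.4754 0.1221] [0.5767 0.1546] ((525.2373657226562, 132.57168579101562), (30.524856567382812, 104.64581298828125), 82.38569641113281)
[  0  23  28  73 758] [0.4552 0.367 ] [0.5513 0.4047] ((501.84161376953125, 386.3605041503906), (96.56909942626953, 30.53728485107422), 5.620597839355469)
disp [(963, [36.6, 247.7])]
keys [(413, [33.5, 210.0]), (73, [57.3, 226.0]), (75, [34.3, 229.7]), (75, [11.6, 233.0]), (25, [68.5, 242.3])]
```

>>> step_arm(increments=[[[1,-94,-408,0,0,0,0],[1,-94,-408,0,0,0,0],[1,-94,-408,0,0,0,0],[1,-94,-408,0,0,0,0],[1,-94,-408,0,0,0,0],[1,-94,-408,0,0,0,0],[1,-94,-408,0,0,0,0],[1,-94,-408,0,0,0,0],[1,-94,-408,0,0,0,0],[1,-94,-408,0,0,0,0]]])

```text
t: 1.98
eef_pos: [0.5109, -0.097, 0.3998]
tool_rot: [0.0, 0.001, 1.0, 0.0]
contact_force: [0.6, -0.2, 0.8]
gripper_width: 0.999
grasp_force: 0.0
```

```bash
python3 - <<'E'
from m import *
np.set_printoptions(precision=4,suppress=True)
c=cam("wrist");pickle.dump(c,open("w2.pkl","wb"));cv2.imwrite("pics/w2.png",c["image"][:,:,::-1])
p,R,o=pose();print(p,o["t"]);print(proj(c,[[.575,-.068,.041],[.51,-.366,.05]]))
inc([.510,-.365,.20]); inc([.40,-.365,.26])
E
```

```text
[ 0.5111 -0.1065  0.4   ] 2.0333
[[268.2169 176.0613]
 [ 74.7774 137.3732]]
inc [  -1.9 -257.6  201.2] [-0.27  0.07 -0.73] rows 7.8
inc [ 108.  -259.3  141. ] [-0.27  0.07 -0.73] rows 7.5
```

View pics/w2.png

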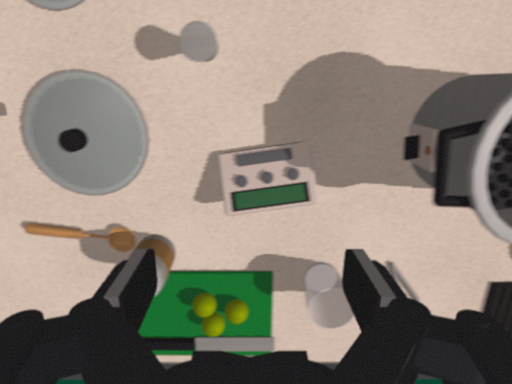

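This view shows the timer with its keys (row at (240..292,174..181), long key (263,157)), the middle lid's knob at (73,140), and the cook tab at (411,147) with the orange mark at (428,150).

```bash
python3 - <<'E'
from m import *
np.set_printoptions(precision=4,suppress=True)
c=pickle.load(open("w2.pkl","rb"));D["w2"]=c;w=pickle.load(open("w1.pkl","rb"))
for nm,f in [("disp",lambda r,g,b:g>r+20),("keys",lambda r,g,b:(b>.95*r)&(g<r+12)&(b<110))]:
    print(nm,[(int(a),q.round(1).tolist()) for a,q in blobs("w2",(215,135,320,220),f,15)[1]])
kn=[q for a,q in blobs("w2",(50,115,95,160),lambda r,g,b:r<50,30)[1]];print("knob",kn,tri([ray(c,kn[0]),ray(D["top"],(317,194.9)),ray(D["scene"],(172.2,201.2))]))
print("lid",hullc("w2",(15,60,155,200),lambda r,g,b:(b>.925*r)&(b>20),.011))
t=[(a,q) for a,q in blobs("w2",(398,128,424,166),lambda r,g,b:r<60,30)[1]];print("tab",t,onz(c,t[0][1],.057))
m,_=blobs("w2",(398,128,424,166),lambda r,g,b:r<60);ys,xs=np.nonzero(m)
print([onz(c,(x+398,y+128),.057)[:2] for x,y in [(xs.min(),ys[xs.argmin()]),(xs.max(),ys.mean()),(xs.mean(),ys.min()),(xs.mean(),ys.max())]])
cc=np.array([.5145,.2645]);q=onz(c,t[0][1],.057)[:2]-cc;print("dir",q,np.degrees(np.arctan2(q[1],q[0])),np.hypot(*q))
E
```

```text
disp [(1148, [269.8, 196.1])]
keys [(487, [263.6, 156.7]), (69, [292.5, 173.4]), (62, [266.5, 177.1]), (66, [240.9, 180.7])]
knob [array([ 72.4815, 139.7616])] (array([ 0.5122, -0.3652,  0.0561]), [np.float64(0.001455021564652849), np.float64(0.0028064582469321947), np.float64(0.0015754661301139296)])
lid (array([ 0.5133, -0.3694]), np.float64(0.10150707048905364), 46, np.float64(0.00022998310374021963))
tab [(np.int32(288), array([411.4826, 147.0347]))] [0.5249 0.1489 0.057 ]
[array([0.5233, 0.1387]), array([0.5248, 0.159 ]), array([0.508 , 0.1464]), array([0.5419, 0.1515])]
dir [ 0.0104 -0.1156] -84.87954218027073 0.1160546783557688
```

>>> step_arm(increments=[[[1,-2,-258,130,0,0,-0.7],[1,-2,-258,130,0,0,-0.7],[1,-2,-258,130,0,0,-0.7],[1,-2,-258,130,0,0,-0.7],[1,-2,-258,130,0,0,-0.7],[1,-2,-258,130,0,0,-0.7],[1,-2,-258,130,0,0,-0.7],[1,-2,-258,130,0,0,-0.7],[1,-2,-258,130,0,0,-0.7],[1,-2,-258,130,0,0,-0.7]]])

```text
t: 2.87
eef_pos: [0.5121, -0.3534, 0.2691]
tool_rot: [-0.0, -0.004, 1.0, 0.001]
contact_force: [0.0, 0.5, -0.6]
gripper_width: 1.0
grasp_force: 0.0
```

```bash
python3 - <<'E'
from m import *
np.set_printoptions(precision=4,suppress=True)
c=cam("wrist");pickle.dump(c,open("w3.pkl","wb"));D["w3"]=c;cv2.imwrite("pics/w3.png",c["image"][:,:,::-1])
p,R,o=pose();print(p,o["t"]);k=proj(c,[[.510,-.366,.053]])[0].astype(int);print(k)
bx=(k[0]-60,k[1]-60,k[0]+60,k[1]+60)
print([(int(a),q.round(1),onz(c,q,.053)) for a,q in blobs("w3",bx,lambda r,g,b:r<60,60)[1]])
E
```

```text
[ 0.5125 -0.353   0.2698] 2.9167
[239 154]
[(738, array([239.3, 156.6]), array([ 0.5127, -0.3658,  0.053 ]))]
```

```bash
python3 -c "
from h import *
p,R,o=pose();print(p,o['joint_vel'].round(3));inc([.5127,-.3657,.034])"
```

```text
[ 0.51245742 -0.35297586  0.26976997] [-0.012 -0.019  0.003  0.001  0.002 -0.001  0.004]
inc [ -0.  -13.  235.8] [0.06 0.02 0.55] rows 5.7
```

>>> step_arm(increments=[[[1,0,-12.5,150,0,0,0.5],[1,0,-12.5,150,0,0,0.5],[1,0,-12.5,150,0,0,0.5],[1,0,-12.5,150,0,0,0.5],[1,0,-12.5,150,0,0,0.5],[1,0,-12.5,150,0,0,0.5]]])

```text
t: 3.42
eef_pos: [0.5118, -0.3657, 0.1199]
tool_rot: [-0.0, -0.0, 1.0, 0.001]
contact_force: [0.3, 0.2, 0.6]
gripper_width: 0.998
grasp_force: 0.0
```

```bash
python3 - <<'E'
from m import *
np.set_printoptions(precision=4,suppress=True)
c=cam("wrist");D["w4"]=c
p,R,o=pose();print(p,R.as_rotvec(degrees=True),o["t"],o['joint_vel'].round(3));k=proj(c,[[.510,-.366,.053]])[0].astype(int);print(k)
bx=(k[0]-70,k[1]-70,k[0]+70,k[1]+70)
print([(int(a),q.round(1),onz(c,q,.055)) for a,q in blobs("w4",bx,lambda r,g,b:r<60,60)[1]])
inc([.5127,-.3657,.034])
E
```

```text
[ 0.5127 -0.3669  0.1216] [  0.024  179.8847  -0.0479] 3.4667 [ 0.002 -0.025  0.019 -0.024  0.002 -0.002  0.002]
[250 199]
[(2144, array([251. , 203.9]), array([ 0.5123, -0.3658,  0.055 ]))]
inc [ 0.1  1.3 87.6] [-0.03  0.12 -0.02] rows 2.1
```

Consistent; descend, then grip.

>>> step_arm(increments=[[[1,0,1,40,0,0,0],[1,0,1,70,0,0,0],[1,0,1,86,0,0,0],[1,0,1,86,0,0,0],[-1,0,1,86,0,0,0],[-1,0,1,86,0,0,0],[-1,0,1,86,0,0,0],[-1,0,1,86,0,0,0],[-1,0,1,86,0,0,0],[-1,0,1,86,0,0,0]]], force=40)

```text
t: 4.3
eef_pos: [0.5122, -0.3664, 0.0358]
tool_rot: [0.001, 0.001, 1.0, 0.0]
contact_force: [-1.6, 5.1, 9.4]
gripper_width: 0.388
grasp_force: 38.8
```

>>> step_arm(increments=[[[-1,0,0,0,0,0,0],[-1,0,0,0,0,0,0],[-1,0,0,0,0,0,0],[-1,0,0,0,0,0,0]]])

```text
t: 4.63
eef_pos: [0.5122, -0.3663, 0.0358]
tool_rot: [0.001, 0.001, 1.0, 0.0]
contact_force: [-1.7, 4.2, 9.4]
gripper_width: 0.386
grasp_force: 38.8
```

>>> step_arm(increments=[[[-1,0,0,-10,0,0,0],[-1,0,0,-30,0,0,0],[-1,0,0,-60,0,0,0],[-1,0,0,-100,0,0,0],[-1,0,0,-140,0,0,0],[-1,0,0,-180,0,0,0],[-1,0,0,-220,0,0,0],[-1,0,0,-260,0,0,0],[-1,0,0,-270,0,0,0],[-1,0,0,-270,0,0,0]]], force=60)

```text
t: 5.47
eef_pos: [0.5117, -0.368, 0.3076]
tool_rot: [0.003, 0.002, 1.0, -0.001]
contact_force: [0.9, -0.7, -5.8]
gripper_width: 0.378
grasp_force: 60.9
```

```bash
python3 - <<'E'
from m import *
np.set_printoptions(precision=4,suppress=True)
p,R,o=pose();print(p,R.as_rotvec(degrees=True),o["contact_force"],o["gripper_width"],o["t"])
c=cam("wrist");pickle.dump(c,open("w5.pkl","wb"));cv2.imwrite("pics/w5.png",c["image"][:,:,::-1])
inc([.5145,-.05,.31]); inc([.5145,.2645,.31])
E
```

```text
[ 0.5117 -0.368   0.3076] [  0.2745 179.6662  -0.2659] [ 0.927  -0.7156 -5.7716] 0.3777734726089037 5.4667
inc [ -2.9 316.7  -5.8] [-0.02  0.08 -0.15] rows 7.6
inc [ -2.  631.2  -5.9] [-0.02  0.08 -0.15] rows 15.1
```

View pics/w5.png

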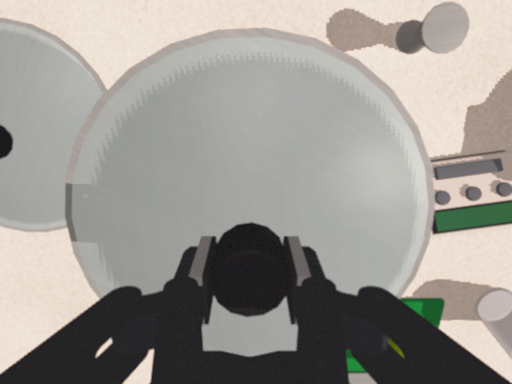

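The lid hangs level in the grip by its knob at (250,268), flange clear of everything. Carry it over.

>>> step_arm(increments=[[[-1,-2,20,-5,0,0,0],[-1,-2,55,-5,0,0,0],[-1,-2,90,-5,0,0,0],[-1,-2,125,-5,0,0,0],[-1,-2,160,-5,0,0,0],[-1,-2,195,-5,0,0,0],[-1,-2,230,-5,0,0,0],[-1,-2,265,-5,0,0,0],[-1,-2,300,-5,0,0,0],[-1,-2,335,-5,0,0,0]]])

```text
t: 6.35
eef_pos: [0.5114, -0.0297, 0.3057]
tool_rot: [-0.003, 0.001, 1.0, -0.0]
contact_force: [1.4, 0.4, -4.8]
gripper_width: 0.377
grasp_force: 61.0
```

>>> step_arm(increments=[[[-1,0,35,0,0,0,0],[-1,0,70,0,0,0,0],[-1,0,105,0,0,0,0],[-1,0,140,0,0,0,0],[-1,0,175,0,0,0,0],[-1,0,210,0,0,0,0],[-1,0,245,0,0,0,0],[-1,0,275,0,0,0,0],[-1,0,293,0,0,0,0],[-1,0,296,0,0,0,0]]])

```text
t: 7.18
eef_pos: [0.5119, 0.2688, 0.3054]
tool_rot: [-0.002, -0.002, 1.0, -0.001]
contact_force: [-0.8, 0.6, -5.7]
gripper_width: 0.382
grasp_force: 61.0
```

>>> step_arm(increments=[[[-1,0,0,0,0,0,0],[-1,0,0,0,0,0,0],[-1,0,0,0,0,0,0]]])

```text
t: 7.43
eef_pos: [0.5146, 0.2619, 0.3079]
tool_rot: [-0.001, 0.003, 1.0, -0.001]
contact_force: [0.5, -0.4, -5.0]
gripper_width: 0.382
grasp_force: 61.0
```

```bash
python3 - <<'E'
from m import *
np.set_printoptions(precision=4,suppress=True)
p,R,o=pose();print(p,R.as_rotvec(degrees=True),o["contact_force"],o["gripper_width"],o["t"])
for n in ["scene","top"]:
    D[n]=cam(n);cv2.imwrite(f"pics/{n}1.png",D[n]["image"][:,:,::-1])
    z=p[2]-.0358+.010; q=[*p[:2],z]; k=proj(D[n],[q])[0].astype(int); w=52 if n=="scene" else 42
    b=(k[0]-w,k[1]-w,k[0]+w,k[1]+w)
    print(n,k,z,hullc(n,b,lambda r,g,b:(b>.925*r)&(b>20),z))
    cv2.imwrite(f"pics/{n}1c.png",cv2.resize(D[n]["image"][b[1]:b[3],b[0]:b[2],::-1],(400,400)))
a=np.hstack([cv2.imread("pics/scene1c.png"),cv2.imread("pics/top1c.png")]);cv2.imwrite("pics/hov.png",a)
inc([.5145,.2645,.31])
E
```

```text
[0.5146 0.2619 0.3079] [  -0.4705 -179.9259    0.1683] [ 0.5291 -0.3557 -5.0115] 0.3822030618687679 7.4333
scene [345 159] 0.2821483012529373 (array([0.57  , 0.2348]), np.float64(0.14786994600349013), 6, np.float64(0.002825276659911856))
top [160 184] 0.2821483012529373 (array([0.5136, 0.2273]), np.float64(0.10607209775835835), 8, np.float64(0.0023165139003651415))
inc [ 0.2  2.  -1.3] [-0.04 -0.02 -0.28] rows 0.1
```

View pics/hov.png

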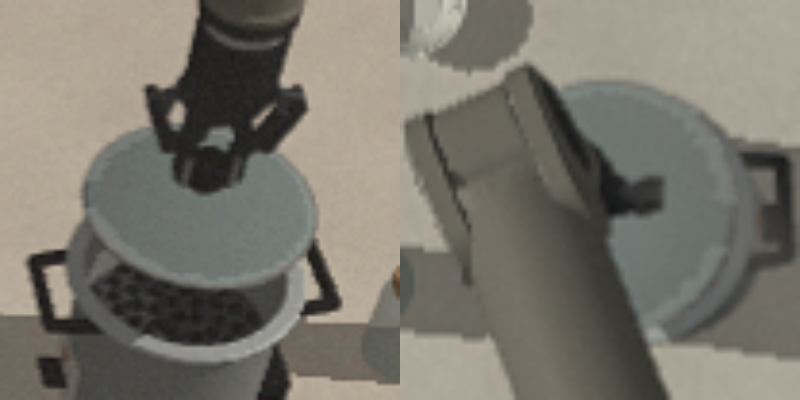

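The scene and top crops show the lid hovering level over the mouth, nearly concentric. Lower to just above the rim and compare the rings.

>>> step_arm(increments=[[[-1,0,2,20,0,0,0],[-1,0,2,40,0,0,0],[-1,0,2,60,0,0,0],[-1,0,2,70,0,0,0],[-1,0,2,71,0,0,0],[-1,0,2,71,0,0,0],[-1,0,2,71,0,0,0]]])

```text
t: 8.12
eef_pos: [0.5153, 0.2664, 0.2391]
tool_rot: [0.001, 0.001, 1.0, 0.001]
contact_force: [0.7, 0.4, -5.5]
gripper_width: 0.384
grasp_force: 61.1
```

```bash
python3 - <<'E'
from m import *
np.set_printoptions(precision=4,suppress=True)
p,R,o=pose();print(p,R.as_rotvec(degrees=True),o["contact_force"],o["t"])
c=cam("wrist");s=cam("scene");pickle.dump((c,s),open("w6.pkl","wb"))
im=c["image"][:,:,::-1].copy();s=s["image"]
a=np.hstack([cv2.resize(im,(480,360)),cv2.resize(s[130:230,300:390,::-1],(320,360),interpolation=cv2.INTER_CUBIC)]);cv2.imwrite("pics/low.png",a)
E
```

```text
[0.5153 0.2664 0.2391] [  0.2571 179.904    0.0976] [ 0.7001  0.3986 -5.4711] 8.1167
```

View pics/low.png

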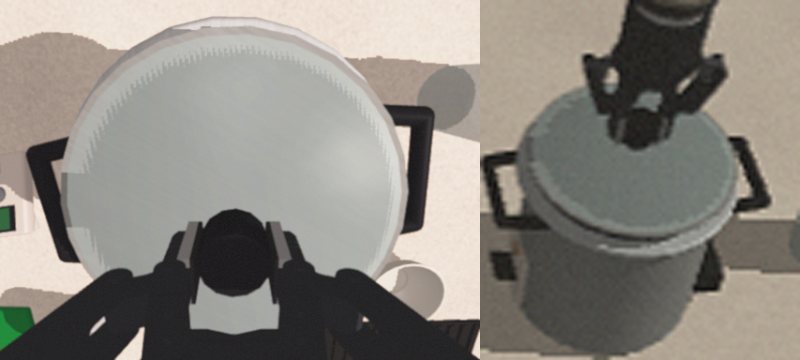

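Nearly concentric: in the wrist half the rim shows evenly above the lid (top (230,18)); in the scene half a thin gap shows at (640,240). I'll quantify using the lid's silhouette in w5 and the rim's in w6 with the same camera.

```bash
python3 - <<'E'
from m import *
np.set_printoptions(precision=4,suppress=True)
c6,_=pickle.load(open("w6.pkl","rb"));c5=pickle.load(open("w5.pkl","rb"));c1=pickle.load(open("w1.pkl","rb"))
def edge(c,ctr,z,r,lo,hi,dr=.012):
    # outermost metal->background transition along radial directions
    im=c["image"].astype(float);P=[];cc=np.array(ctr)
    ratio=cv2.GaussianBlur(im,(3,3),0);ratio=ratio[...,2]/(ratio[...,0]+1)
    for th in np.radians(np.arange(lo,hi,2)):
        rr=np.linspace(r-dr,r+dr,97);X=np.c_[cc[0]+rr*np.cos(th),cc[1]+rr*np.sin(th),np.full(97,z)]
        uv=proj(c,X).astype(np.float32); v=cv2.remap(ratio.astype(np.float32),uv[:,:1],uv[:,1:],1).ravel()
        g=cv2.GaussianBlur(v.reshape(1,-1),(9,1),0).ravel(); d=np.gradient(g); i=d.argmin()
        if d[i]<-.0012 and 3<i<93: P.append(X[i])
    return circ(np.array(P))
# world angle 180deg = toward robot (image top)
print("lid w5 vs TCP(.5117,-.368)",edge(c5,(.512,-.368),.3076-.0358+.0095,.104,110,250))
print("rim w6 (z.188)",edge(c6,(.515,.265),.188,.112,120,240))
print("rim w1 (z.188)",edge(c1,(.515,.265),.188,.112,120,240))
E
```

```text
lid w5 vs TCP(.5117,-.368) (array([ 0.5087, -0.3694]), np.float64(0.0988156837804601), 61, np.float64(0.0010810567153024754))
rim w6 (z.188) (array([0.5187, 0.264 ]), np.float64(0.11530011529234761), 44, np.float64(0.00018005628701959095))
rim w1 (z.188) (array([0.5053, 0.2713]), np.float64(0.10933091029678023), 45, np.float64(0.0019354375473841362))
```

>>> step_arm(increments=[[[-1,0.5,-1.6,2,0,0,0],[-1,0.5,-1.6,4,0,0,0],[-1,0.5,-1.6,6,0,0,0],[-1,0.5,-1.6,8,0,0,0],[-1,0.5,-1.6,9,0,0,0],[-1,0.5,-1.6,10,0,0,0],[-1,0.5,-1.6,10,0,0,0]]])

```text
t: 8.8
eef_pos: [0.5138, 0.2647, 0.2276]
tool_rot: [-0.0, 0.001, 1.0, -0.0]
contact_force: [0.0, -1.0, -4.7]
gripper_width: 0.378
grasp_force: 61.1
```

The lid's underside is now about 3 mm inside the mouth with no contact. Continue.

>>> step_arm(increments=[[[-1,0,0,1.5,0,0,0],[-1,0,0,3,0,0,0],[-1,0,0,4.5,0,0,0],[-1,0,0,5,0,0,0],[-1,0,0,5.5,0,0,0],[-1,0,0,5.5,0,0,0]]])

```text
t: 9.3
eef_pos: [0.514, 0.2648, 0.2229]
tool_rot: [0.0, 0.001, 1.0, 0.0]
contact_force: [-3.7, -0.9, 1.0]
gripper_width: 0.383
grasp_force: 61.7
```

>>> step_arm(increments=[[[-0.2,0,0,0,0,0,0],[0.2,0,0,0,0,0,0],[0.6,0,0,0,0,0,0],[0.6,0,0,0,0,0,0],[0.6,0,0,0,0,0,0],[0.6,0,0,-20,0,0,0],[0.6,0,0,-50,0,0,0],[0.6,0,0,-90,0,0,0],[0.6,0,0,-130,0,0,0],[0.6,0,0,-130,0,0,0]]])

```text
t: 10.13
eef_pos: [0.5174, 0.2662, 0.3609]
tool_rot: [0.006, 0.001, 1.0, 0.004]
contact_force: [0.7, -0.3, 1.0]
gripper_width: 0.795
grasp_force: 0.0
```

```bash
python3 - <<'E'
from m import *
np.set_printoptions(precision=4,suppress=True)
p,R,o=pose();print(p,o["contact_force"],o["t"],o["q"].round(2))
c=cam("wrist");s=cam("scene");D["w7"]=c;D["s7"]=s
a=np.hstack([cv2.resize(c["image"][:,:,::-1],(480,360)),cv2.resize(s["image"][130:230,300:390,::-1],(320,360),interpolation=cv2.INTER_CUBIC)]);cv2.imwrite("pics/seat.png",a)
E
```

```text
[0.5174 0.2662 0.3609] [ 0.6565 -0.2661  0.9714] 10.1333 [-0.88  0.22  0.36  1.64 -0.08  1.28  1.07]
```

View pics/seat.png

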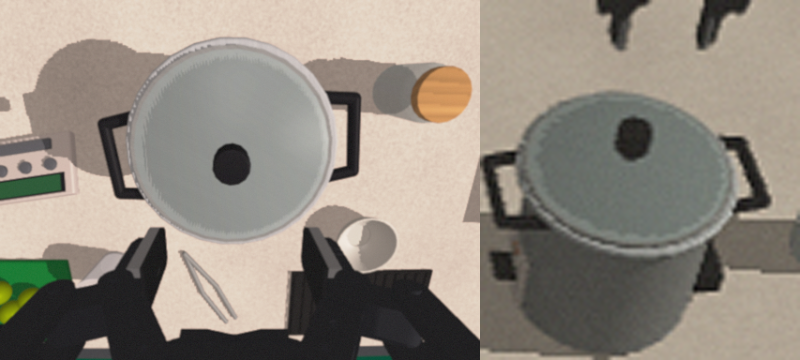

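The lid sits flat in the mouth, with an even rim all round (wrist half centre (232,140)) and the knob at (232,163). Next is the lever; working out the leaning poses.

```bash
cat >> h.py <<'E'
C=np.array([.5145,.2648]);f=np.array([np.cos(np.radians(-84.8)),np.sin(np.radians(-84.8)),0]);tt=np.array([-f[1],f[0],0]);L=np.radians(45)
d=-f*np.sin(L)-np.array([0,0,np.cos(L)]); ML=np.c_[np.cross(tt,d),tt,d]
def lev(r,z): return np.array([*(C+r*f[:2]),z])
E
python3 - <<'E'
from h import *
p,R,o=pose();print(p);print(ML.round(2))
inc([.52,.03,.37],ML)
E
```

```text
[0.51492308 0.26520063 0.35432065]
[[-0.06  1.   -0.06]
 [ 0.7   0.09  0.7 ]
 [ 0.71  0.   -0.71]]
inc [  -5.7 -235.1  -16.3] [-32.85  36.39  80.04] rows 13.1
```

>>> step_arm(increments=[[[-1,-6,-60,-30,0,0,0],[-1,-6,-120,-30,-8,9,20],[-1,-6,-180,-30,-12,13,30],[-1,-6,-235,-30,-15,17,38],[-1,-6,-235,-30,-18,20,45],[-1,-6,-235,-30,-21,23,52],[-1,-6,-235,-30,-24,27,59],[-1,-6,-235,-30,-27,30,66],[-1,-6,-235,-30,-30,33,73],[-1,-6,-235,-30,-33,36,80]]], force=20)

```text
t: 11.07
eef_pos: [0.5193, 0.0296, 0.3807]
tool_rot: [-0.207, 0.46, 0.843, 0.186]
contact_force: [-0.3, 0.1, -0.6]
gripper_width: -0.001
grasp_force: 0.0
```

>>> step_arm(increments=[[[-1,0,0,0,0,0,0],[-1,0,0,0,0,0,0]]])

```text
t: 11.23
eef_pos: [0.5189, 0.029, 0.3808]
tool_rot: [-0.205, 0.457, 0.846, 0.185]
contact_force: [0.0, -0.1, 0.4]
gripper_width: -0.006
grasp_force: 0.0
```

```bash
python3 - <<'E'
from h import *
p,R,o=pose();print(p,o["q"].round(2),o["t"],o["gripper_width"]);print(R.as_matrix().round(2))
inc([.52,.03,.37],ML);inc(lev(.228,.186),ML)
E
```

```text
[0.5189127  0.02904482 0.38079251] [-0.39  0.3   0.66  1.67 -0.63  1.6   0.96] 11.2333 -0.006283428851935148
[[-0.5   0.85 -0.18]
 [ 0.7   0.51  0.5 ]
 [ 0.52  0.13 -0.85]]
inc [-5.5  0.1  9.4] [-10.52  11.73  24.85] rows 4.1
inc [-102.7   -6.2  166.4] [-10.52  11.73  24.85] rows 4.7
```

>>> step_arm(increments=[[[-1,-5,0,9,-3,3,6],[-1,-5,0,9,-5,6,12],[-1,-5,0,9,-8,9,18],[-1,-5,0,9,-10.5,11.7,24.8],[-1,-5,0,9,-10.5,11.7,24.8],[-1,-5,0,9,-10.5,11.7,24.8]]])

```text
t: 11.73
eef_pos: [0.5198, 0.0313, 0.3718]
tool_rot: [-0.282, 0.621, 0.684, 0.258]
contact_force: [0.7, 0.5, 0.3]
gripper_width: 0.0
grasp_force: 0.0
```

```bash
python3 - <<'E'
from h import *
p,R,o=pose();print(p,o["q"].round(2),o["t"],o["gripper_width"])
inc(lev(.228,.186),ML);inc(lev(.112,.070),ML)
E
```

```text
[0.51984439 0.03126122 0.37175874] [-0.32  0.32  0.72  1.78 -0.87  1.61  0.71] 11.7333 0.00029863808109432786
inc [-127.8   15.3  135. ] [-0.04  0.03  0.31] rows 4.5
inc [-127.7   15.4  299. ] [-0.04  0.03  0.31] rows 7.8
```

>>> step_arm(increments=[[[-1,-128,15,135,0,0,0.3],[-1,-128,15,135,0,0,0.3],[-1,-128,15,135,0,0,0.3],[-1,-128,15,135,0,0,0.3],[-1,-128,15,135,0,0,0.3],[-1,-128,15,135,0,0,0.3],[-1,-128,15,135,0,0,0.3],[-1,-128,15,135,0,0,0.3]]])

```text
t: 12.4
eef_pos: [0.5363, 0.0375, 0.1879]
tool_rot: [-0.282, 0.623, 0.682, 0.259]
contact_force: [0.6, -1.0, 0.3]
gripper_width: -0.002
grasp_force: 0.0
```

```bash
python3 - <<'E'
from h import *
import pickle
np.set_printoptions(precision=4,suppress=True)
p,R,o=pose();print(p,o["q"].round(2),o["t"])
inc(lev(.228,.186),ML);inc(lev(.112,.070),ML)
c=cam("wrist");s=cam("scene");pickle.dump((c,s),open("w8.pkl","wb"));print(proj(c,[lev(.118,.057),lev(.134,.175)]))
a=np.hstack([cv2.resize(c["image"][:,:,::-1],(480,360)),cv2.resize(s["image"][150:240,270:350,::-1],(320,360),interpolation=cv2.INTER_CUBIC)]);cv2.imwrite("pics/pre.png",a)
E
```

```text
[0.5363 0.0375 0.1879] [-0.24  0.58  0.63  1.91 -1.03  1.42  1.01] 12.4
inc [-1.1 -1.1  1.6] [ 0.1  -0.    0.06] rows 0.1
inc [ -1.2  -1.3 165.6] [ 0.1  -0.    0.06] rows 4.0
[[247.1897 180.3034]
 [246.6217 117.0585]]
```

View pics/pre.png

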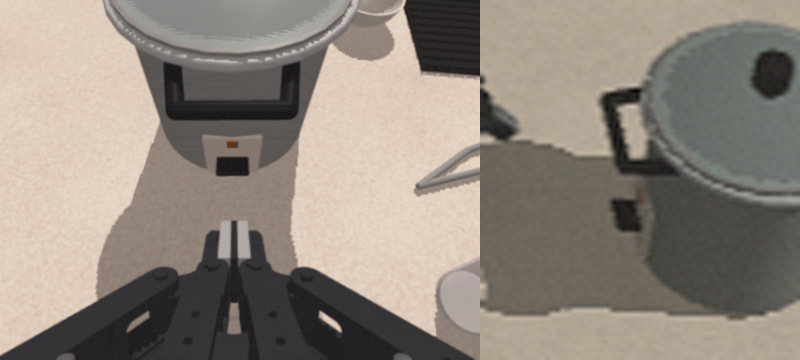

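The tab shows at (232,167) in the wrist half, exactly where predicted (232,169), and the shut fingers (235,240) are lined up under the handle bar at (232,112). Going in.

>>> step_arm(increments=[[[-1,-1,-1,40,0,0,0],[-1,-1,-1,80,0,0,0],[-1,-1,-1,115,0,0,0],[-1,-1,-1,140,0,0,0],[-1,-1,-1,155,0,0,0],[-1,-1,-1,163,0,0,0],[-1,-1,-1,165,0,0,0],[-1,-1,-1,165,0,0,0]]])

```text
t: 13.17
eef_pos: [0.5248, 0.152, 0.0698]
tool_rot: [-0.282, 0.624, 0.681, 0.259]
contact_force: [0.3, 0.1, 0.3]
gripper_width: -0.004
grasp_force: 0.0
```

```bash
python3 - <<'E'
from h import *
np.set_printoptions(precision=4,suppress=True)
p,R,o=pose();print(p,o["contact_force"],o["t"]);print("r",(p[:2]-C)@f[:2])
inc(lev(.112,.070),ML);inc(lev(.112,.050),ML);inc(lev(.112,.040),ML)
E
```

```text
[0.5248 0.152  0.0698] [0.2544 0.1028 0.3027] 13.1667
r 0.1132236444269443
inc [ 1.  -0.1  0.7] [ 0.17 -0.02 -0.15] rows 0.0
inc [-13.1  -0.1  14.9] [ 0.17 -0.02 -0.15] rows 0.5
inc [-20.2  -0.1  21.9] [ 0.17 -0.02 -0.15] rows 0.7
```

>>> step_arm(increments=[[[-1,-1.4,0,1.4,0,0,0],[-1,-2.8,0,2.8,0,0,0],[-1,-4.2,0,4.2,0,0,0],[-1,-4.9,0,4.9,0,0,0],[-1,-5.6,0,5.6,0,0,0],[-1,-6.3,0,6.3,0,0,0],[-1,-7,0,7,0,0,0],[-1,-7.7,0,7.7,0,0,0],[-1,-8.4,0,8.4,0,0,0],[-1,-8.4,0,8.4,0,0,0]]])

```text
t: 14.0
eef_pos: [0.5242, 0.1523, 0.0578]
tool_rot: [-0.283, 0.624, 0.681, 0.259]
contact_force: [-0.7, -3.3, 7.0]
gripper_width: 0.002
grasp_force: 3.0
```

>>> step_arm(increments=[[[-1,-0.7,0,0.7,0,0,0],[-1,-1.4,0,1.4,0,0,0],[-1,-2.1,0,2.1,0,0,0],[-1,-2.8,0,2.8,0,0,0],[-1,-3.5,0,3.5,0,0,0],[-1,-3.5,0,3.5,0,0,0]]])

```text
t: 14.5
eef_pos: [0.524, 0.1524, 0.052]
tool_rot: [-0.283, 0.625, 0.681, 0.258]
contact_force: [0.2, -0.2, 1.4]
gripper_width: -0.002
grasp_force: 0.4
```

The force dropped from 7 to 1.4 N: the detent snapped. A few mm more, then retreat.

>>> step_arm(increments=[[[-1,-0.7,0,0.7,0,0,0],[-1,-1.4,0,1.4,0,0,0],[-1,-2.1,0,2.1,0,0,0],[-1,-2.1,0,2.1,0,0,0]]])

```text
t: 14.83
eef_pos: [0.5235, 0.1531, 0.0488]
tool_rot: [-0.283, 0.624, 0.681, 0.258]
contact_force: [0.2, -0.5, 0.8]
gripper_width: -0.002
grasp_force: 0.0
```

>>> step_arm(increments=[[[-1,4,0,-4,0,0,0],[-1,8,0,-8,0,0,0],[-1,12,0,-14,0,0,0],[-1,15,0,-40,0,0,0],[-1,15,0,-80,0,0,0],[-1,15,0,-120,0,0,0],[-1,15,0,-160,0,0,0],[-1,15,0,-180,0,0,0],[-1,15,0,-180,0,0,0]]])

```text
t: 15.58
eef_pos: [0.5365, 0.0315, 0.1908]
tool_rot: [-0.279, 0.626, 0.68, 0.26]
contact_force: [0.3, -0.3, 0.8]
gripper_width: 0.0
grasp_force: 0.0
```

```bash
python3 - <<'E'
from m import *
np.set_printoptions(precision=4,suppress=True)
p,R,o=pose();print(p,o["contact_force"],o["t"])
c=cam("wrist");D["w9"]=c;c8,_=pickle.load(open("w8.pkl","rb"));D["w8"]=c8
for n,c in [("w8",c8),("w9",c)]:
    print(n,proj(c,[lev(.118,.057),lev(.118,.041),lev(.124,.0585),lev(.124,.040)]))
    k=proj(c,[lev(.118,.05)])[0].astype(int);b=(k[0]-24,k[1]-22,k[0]+24,k[1]+30)
    m,_=blobs(n,b,lambda r,g,b:r<50);kk,l,s,ce=cv2.connectedComponentsWithStats(m);i=1+s[1:,4].argmax();print(s[i]+np.array([b[0],b[1],0,0,0]),ce[i]+b[:2])
# timer poses
S,T,w1,w2=D["scene"],D["top"],pickle.load(open("w1.pkl","rb")),pickle.load(open("w2.pkl","rb"))
K={}
for nm,px in {"mid":[(249,216),(248.4,178.4),(34.3,229.7),(266.5,177.1)],"left":[(259.8,214.8),(238.4,179.4),(57.3,226),(292.5,173.4)],"right":[(238.4,217.1),(257.8,177),(11.6,233),(240.9,180.7)],"long":[(247.4,212),(249.1,185.6),(33.5,210),(263.6,156.7)]}.items():
    x,e=tri([ray(cc,u) for cc,u in zip([S,T,w1,w2],px)]);x2,e2=tri([ray(cc,u) for cc,u in zip([w1,w2],px[2:])]);K[nm]=x;print(nm,x,np.array(e)*1e3,x2)
v=K["left"]-K["right"];print(np.degrees(np.arctan2(-v[0],v[1])),np.linalg.norm(v),K["mid"]-K["long"],np.linalg.norm(K["mid"]-K["long"]))
E
```

```text
[0.5365 0.0315 0.1908] [ 0.2629 -0.3443  0.7822] 15.5833
w8 [[247.1897 180.3034]
 [247.2334 187.5215]
 [247.1704 184.8634]
 [247.2221 193.0338]]
[231 168  34  19 626] [247.6054 177.1086]
w9 [[246.0367 176.0287]
 [246.0788 183.2747]
 [246.062  180.4752]
 [246.1097 188.6857]]
[231 168  32  21 660] [246.2182 178.0621]
mid [ 0.5757 -0.0686  0.0412] [1.124  1.7542 1.5564 2.3834] [ 0.5782 -0.0705  0.0363]
left [ 0.5698 -0.0267  0.0406] [1.6405 2.7481 1.0939 2.503 ] [ 0.5719 -0.0284  0.0361]
right [ 0.5818 -0.1092  0.0424] [0.9957 1.8616 1.3265 2.8348] [ 0.5841 -0.1122  0.0368]
long [ 0.5456 -0.0733  0.026 ] [2.5597 2.5471 1.8266 2.0494] [ 0.5477 -0.0749  0.0208]
8.282295274720813 0.08341449816167086 [0.0302 0.0048 0.0152] 0.03410631144938393
```

The lever latched: relative to the prediction, the tab's lower edge sits about 6 px (roughly 15 mm) lower than before. Key geometry checks out (row 83 mm for 84, row-to-long 34.1 mm). Now the timer.

```bash
cat >> h.py <<'E'
y8=np.radians(8.5);n=np.array([-np.sin(np.radians(25))*np.cos(y8),-np.sin(np.radians(25))*np.sin(y8),np.cos(np.radians(25))])
yt=np.array([-np.sin(y8),np.cos(y8),0]);MT=np.c_[np.cross(yt,-n),yt,-n]
KM=np.array([.5762,-.0688,.0405]);KL=np.array([.5460,-.0735,.0257])
E
python3 - <<'E'
from h import *
print(MT.round(2));inc(KM+n*.16,MT)
E
```

```text
[[-0.9  -0.15  0.42]
 [-0.13  0.99  0.06]
 [-0.42  0.   -0.91]]
inc [-80.6 -35.5 -75.7] [ 17.17 -52.83 -96.97] rows 15.6
```

>>> step_arm(increments=[[[-1,-40,-18,-60,0,0,0],[-1,-60,-27,-76,1,-3,-6],[-1,-80,-35,-76,2,-7,-12],[-1,-80,-35,-76,3,-10,-19],[-1,-80,-35,-76,4.5,-14,-25],[-1,-80,-35,-76,5.5,-17.5,-32],[-1,-80,-35,-76,7,-21,-38],[-1,-80,-35,-76,8,-24.5,-45],[-1,-80,-35,-76,9,-28,-51],[-1,-80,-35,-76,10,-31,-57]]])

```text
t: 16.47
eef_pos: [0.5086, -0.0741, 0.1833]
tool_rot: [-0.001, 0.254, 0.957, 0.137]
contact_force: [-1.2, -1.0, -0.9]
gripper_width: -0.003
grasp_force: 0.0
```

```bash
python3 - <<'E'
from h import *
p,R,o=pose();print(p,o["q"].round(2),o["t"]);inc(KM+n*.16,MT)
E
```

```text
[ 0.50861107 -0.07406645  0.18326418] [-0.32  0.32  0.63  2.03 -0.58  0.94  1.71] 16.4667
inc [-2.8 -3.  -3.4] [  7.48 -22.79 -40.87] rows 6.6
```

>>> step_arm(increments=[[[-1,-3,-3,-3,1,-3.5,-6],[-1,-3,-3,-3,2.2,-7,-12],[-1,-3,-3,-3,3.4,-10.5,-18.5],[-1,-3,-3,-3,4.5,-14,-25],[-1,-3,-3,-3,5.5,-17.5,-31],[-1,-3,-3,-3,6.5,-20.5,-37],[-1,-3,-3,-3,7.5,-22.8,-40.9],[-1,-3,-3,-3,7.5,-22.8,-40.9],[-1,-3,-3,-3,7.5,-22.8,-40.9]]])

```text
t: 17.22
eef_pos: [0.5088, -0.0796, 0.1852]
tool_rot: [0.214, -0.069, 0.974, 0.017]
contact_force: [0.0, 0.9, 0.3]
gripper_width: 0.002
grasp_force: 0.0
```

```bash
python3 - <<'E'
from h import *
p,R,o=pose();print(p,o["q"].round(2),o["t"],o["contact_force"]);inc(KM+n*.16,MT);inc(KM+n*.015,MT)
c=cam("wrist");print(proj(c,[KM,KL]));im=c["image"].astype(int);
r,g,b=im[...,0],im[...,1],im[...,2];m=((b>.95*r)&(g<r+12)&(b<110)&(b>45)).astype(np.uint8)
k,l,s,ce=cv2.connectedComponentsWithStats(m);print([(s[i].tolist(),ce[i].round(1).tolist()) for i in range(1,k) if s[i,4]>80])
cv2.imwrite("pics/w10.png",c["image"][:,:,::-1])
E
```

```text
[ 0.50881741 -0.07963715  0.18517086] [-0.37  0.1   0.51  2.31 -0.47  0.37  2.24] 17.2167 [0.03306837 0.88448834 0.27273385]
inc [-0.7  0.8 -0. ] [ 0.02 -0.23 -0.46] rows 0.1
inc [ -1.3   0.7 145. ] [ 0.02 -0.23 -0.46] rows 3.5
[[251.53164134 169.67534622]
 [251.12088089 134.36936399]]
[([206, 126, 95, 18, 1689], [252.7, 134.5]), ([200, 161, 19, 19, 271], [209.1, 169.8]), ([244, 161, 18, 18, 259], [252.6, 169.6]), ([287, 161, 19, 18, 263], [296.0, 169.4]), ([59, 377, 21, 7, 89], [70.1, 380.3]), ([419, 376, 22, 8, 93], [428.3, 380.3])]
```

View pics/w10.png

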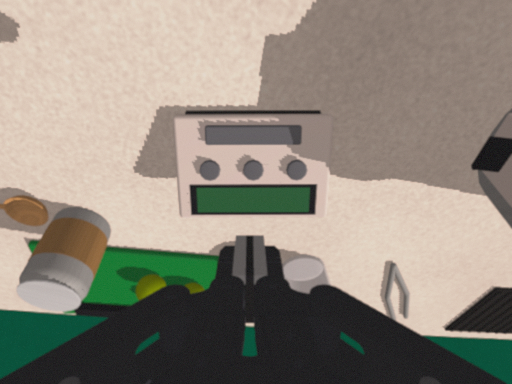

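The timer is square in view: middle key at (252.6,169.6) against predicted (251.5,169.7), long key at (252.7,134.5) against (251.1,134.4). Approach.

>>> step_arm(increments=[[[-1,-1,1.3,35,0,0,-0.4],[-1,-1,1.3,70,0,0,-0.4],[-1,-1,1.3,100,0,0,-0.4],[-1,-1,1.3,125,0,0,-0.4],[-1,-1,1.3,140,0,0,-0.4],[-1,-1,1.3,143,0,0,-0.4],[-1,-1,1.3,145,0,0,-0.4],[-1,-1,1.3,145,0,0,-0.4]]])

```text
t: 17.93
eef_pos: [0.5748, -0.0717, 0.0624]
tool_rot: [0.209, -0.072, 0.975, 0.016]
contact_force: [-0.5, -0.6, -0.2]
gripper_width: 0.003
grasp_force: 0.0
```

```bash
python3 - <<'E'
from h import *
p,R,o=pose();print(p,o["q"].round(2),o["t"],o["contact_force"].round(2));inc(KM+n*.015,MT);inc(KM,MT);inc(KL+n*.015,MT)
E
```

```text
[ 0.57479297 -0.07166687  0.06236657] [-0.07  0.44  0.17  2.23 -1.21  0.17  2.96] 17.9333 [-0.49 -0.62 -0.23]
inc [7.5 2.6 5.7] [ 0.1  -0.82 -0.03] rows 0.2
inc [ 7.3  2.6 20.7] [ 0.1  -0.82 -0.03] rows 0.5
inc [41.5  2.4  6.7] [ 0.1  -0.82 -0.03] rows 1.0
```

Joints 6 and 7 ran into their limits (0.17, 2.96): the full 25° lean is not reachable there. Back off, and use a smaller lean.

>>> step_arm(increments=[[[-1,0,0,-20,0,0,0],[-1,0,0,-45,0,2,0],[-1,0,0,-60,0,6,0],[-1,0,0,-60,0,10,0],[-1,0,0,-60,0,15,0],[-1,0,0,-60,0,15,0],[-1,0,0,-60,0,15,0]]])

```text
t: 18.52
eef_pos: [0.5511, -0.0745, 0.1176]
tool_rot: [0.081, -0.075, 0.994, 0.007]
contact_force: [0.2, -0.2, 0.4]
gripper_width: -0.001
grasp_force: 0.0
```

```bash
cat >> h.py <<'E'
MT2=MT@Rn.from_euler('y',15,degrees=True).as_matrix()
dn=np.cross(yt,n)  # in face, along slope
dn=dn*np.sign(-dn[2]) # downhill
E
python3 - <<'E'
from h import *
p,R,o=pose();print(p,o["q"].round(2),o["t"],o["contact_force"].round(2),R.as_matrix().round(2).tolist());inc(KM+n*.05+dn*.004,MT2)
print(dn)
E
```

```text
[ 0.55106306 -0.07445739  0.11756956] [-0.57  0.46  0.77  2.1  -0.63  0.64  2.35] 18.5167 [ 0.24 -0.21  0.43] [[-0.98, -0.15, 0.16], [-0.15, 0.99, 0.03], [-0.16, 0.0, -0.99]]
inc [ 4.5  1.8 33.2] [ 0.1  -0.64  0.11] rows 0.8
[-0.89635278 -0.13396082 -0.42261826]
```

>>> step_arm(increments=[[[-1,4.5,2,20,0,-0.6,0],[-1,4.5,2,33,0,-0.6,0],[-1,4.5,2,33,0,-0.6,0],[-1,4.5,2,33,0,-0.6,0]]])

```text
t: 18.85
eef_pos: [0.5488, -0.0738, 0.0832]
tool_rot: [0.085, -0.072, 0.994, 0.008]
contact_force: [0.3, -0.6, 1.3]
gripper_width: 0.003
grasp_force: 0.0
```

```bash
python3 - <<'E'
from h import *
p,R,o=pose();print(p,o["q"].round(2),o["t"],o["contact_force"].round(2));inc(KM+n*.012+dn*.004,MT2);inc(KM+n*.002+dn*.004,MT2);inc(KM-n*.002+dn*.004,MT2)
print("n in tool",R.inv().apply(-n))
E
```

```text
[ 0.54882055 -0.07382661  0.08324585] [-0.5   0.5   0.69  2.13 -0.71  0.56  2.42] 18.85 [ 0.32 -0.63  1.31]
inc [-13.2   0.9  36.3] [ 0.17 -0.26 -0.18] rows 0.9
inc [-15.8   0.8  46. ] [ 0.17 -0.26 -0.18] rows 1.2
inc [-16.9   0.8  49.8] [ 0.17 -0.26 -0.18] rows 1.3
n in tool [-0.26327339 -0.00201001  0.96471917]
```

>>> step_arm(increments=[[[-1,-7,1,18,0,0,0],[-1,-13,1,36,0,0,0],[-1,-13,1,36,0,0,0],[-1,-13,1,36,0,0,0]]])

```text
t: 19.18
eef_pos: [0.5686, -0.07, 0.0507]
tool_rot: [0.085, -0.073, 0.994, 0.007]
contact_force: [-0.8, -0.5, 0.6]
gripper_width: 0.002
grasp_force: 0.0
```

```bash
python3 - <<'E'
from h import *
p,R,o=pose();print(p,o["q"].round(2),o["t"],o["contact_force"].round(2));inc(KM+n*.012+dn*.004,MT2);print("n in tool",R.inv().apply(-n))
E
```

```text
[ 0.56856184 -0.06997084  0.05068102] [-0.45  0.57  0.62  2.1  -0.78  0.52  2.46] 19.1833 [-0.83 -0.47  0.61]
inc [1.1 0.  0.8] [ 0.12 -0.24 -0.12] rows 0.0
n in tool [-0.26294717 -0.00144023  0.96480916]
```

>>> step_arm(increments=[[[-1,-0.3,0,2,0,0,0],[-1,-1,0,4,0,0,0],[-1,-1.4,0,6,0,0,0],[-1,-1.8,0,8,0,0,0],[-1,-2.1,0,9,0,0,0],[-1,-2.1,0,9,0,0,0]]])

```text
t: 19.68
eef_pos: [0.5729, -0.0689, 0.042]
tool_rot: [0.085, -0.073, 0.994, 0.007]
contact_force: [-0.1, 0.7, 2.5]
gripper_width: -0.005
grasp_force: 1.1
```

>>> step_arm(increments=[[[-1,-0.25,0,1,0,0,0],[-1,-0.5,0,2,0,0,0],[-1,-0.5,0,2,0,0,0]]])

```text
t: 19.93
eef_pos: [0.5738, -0.0688, 0.04]
tool_rot: [0.085, -0.073, 0.994, 0.007]
contact_force: [0.1, -0.9, 3.4]
gripper_width: 0.005
grasp_force: 1.8
```

>>> step_arm(increments=[[[-1,-0.25,0,1,0,0,0],[-1,-0.5,0,2,0,0,0],[-1,-0.5,0,2,0,0,0]]])

```text
t: 20.18
eef_pos: [0.5742, -0.0688, 0.0391]
tool_rot: [0.085, -0.073, 0.994, 0.008]
contact_force: [-6.6, 1.6, 18.6]
gripper_width: -0.0
grasp_force: 10.0
```

Hard stop reached: the middle key is fully down. Retreat, then the long key.

>>> step_arm(increments=[[[-1,0.5,0,-2,0,0,0],[-1,2,0,-8,0,0,0],[-1,4.5,0,-17,0,0,0],[-1,4.5,0,-17,0,0,0],[-1,4.5,0,-17,0,0,0]]])

```text
t: 20.6
eef_pos: [0.5668, -0.0697, 0.0544]
tool_rot: [0.085, -0.073, 0.994, 0.007]
contact_force: [0.0, -0.1, -0.0]
gripper_width: -0.001
grasp_force: 0.0
```

```bash
python3 - <<'E'
from h import *
p,R,o=pose();print(p,o["q"].round(2),o["t"],o["contact_force"].round(2));inc(KL+n*.016+dn*.003,MT2);print("n in tool",R.inv().apply(-n))
E
```

```text
[ 0.56681152 -0.06966964  0.05436542] [-0.46  0.56  0.63  2.1  -0.78  0.52  2.46] 20.6 [ 0.02 -0.14 -0.03]
inc [32.8 -0.8 10. ] [ 0.12 -0.22 -0.07] rows 0.8
n in tool [-0.26255263 -0.00164709  0.96491627]
```

>>> step_arm(increments=[[[-1,16,-1,3,0,0,0],[-1,33,-1,9,0,0,0],[-1,33,-1,10,0,0,0],[-1,33,-1,10,0,0,0]]])

```text
t: 20.93
eef_pos: [0.5358, -0.0751, 0.038]
tool_rot: [0.084, -0.073, 0.994, 0.008]
contact_force: [0.1, -0.9, 1.3]
gripper_width: 0.001
grasp_force: 0.0
```

```bash
python3 - <<'E'
from h import *
p,R,o=pose();print(p,o["q"].round(2),o["t"],o["contact_force"].round(2));print((p-KL)@n,(p-KL)@dn,(p-KL)@yt)
E
```

```text
[ 0.53575171 -0.07514286  0.03800626] [-0.41  0.55  0.58  2.17 -0.82  0.46  2.52] 20.9333 [ 0.13 -0.88  1.29]
0.015539423374211025 0.004205316319485784 -0.00011002351721853497
```

>>> step_arm(increments=[[[-1,-1,0,3,0,0,0],[-1,-1.8,0,6,0,0,0],[-1,-2.4,0,9,0,0,0],[-1,-3,0,11,0,0,0],[-1,-3.4,0,12.5,0,0,0],[-1,-3.4,0,12.5,0,0,0]]])

```text
t: 21.43
eef_pos: [0.5429, -0.0742, 0.0269]
tool_rot: [0.085, -0.073, 0.994, 0.007]
contact_force: [0.0, 1.2, 2.7]
gripper_width: 0.004
grasp_force: 1.3
```

>>> step_arm(increments=[[[-1,-0.25,0,1,0,0,0],[-1,-0.5,0,2,0,0,0],[-1,-0.5,0,2,0,0,0]]])

```text
t: 21.68
eef_pos: [0.5436, -0.0741, 0.0253]
tool_rot: [0.085, -0.073, 0.994, 0.007]
contact_force: [0.8, 2.2, 5.3]
gripper_width: -0.002
grasp_force: 2.2
```

>>> step_arm(increments=[[[-1,-0.25,0,1,0,0,0],[-1,-0.4,0,1.6,0,0,0],[-1,-0.4,0,1.6,0,0,0]]])

```text
t: 21.93
eef_pos: [0.5439, -0.0741, 0.0247]
tool_rot: [0.085, -0.073, 0.994, 0.008]
contact_force: [-6.5, 2.6, 20.5]
gripper_width: -0.002
grasp_force: 10.5
```

The long key is at its hard stop. Retreat well clear and check.

>>> step_arm(increments=[[[-1,0.5,0,-2,0,0,0],[-1,2,0,-8,0,0,0],[-1,8,0,-30,0,0,0],[-1,8,0,-70,0,0,0],[-1,8,0,-110,0,0,0],[-1,8,0,-130,0,0,0],[-1,8,0,-130,0,0,0],[-1,8,0,-130,0,0,0]]])

```text
t: 22.6
eef_pos: [0.514, -0.0785, 0.151]
tool_rot: [0.086, -0.073, 0.994, 0.008]
contact_force: [-0.2, 0.5, -1.0]
gripper_width: 0.001
grasp_force: 0.0
```

```bash
python3 - <<'E'
from m import *
p,R,o=pose();print(p,o["q"].round(2),o["t"],o["contact_force"].round(2))
c=cam("scene")["image"];D0=D["scene"]["image"]
d=cv2.absdiff(c,D0).max(2)
for nm,b in {"tin":(178,230,205,268),"cup":(265,245,297,280),"jigger":(216,165,235,190),"scoop":(128,238,182,252),"sugar":(385,170,415,208)}.items(): print(nm,(d[b[1]:b[3],b[0]:b[2]]>40).mean().round(3))
w=cv2.resize(c[130:230,190:390,::-1],(800,400),interpolation=cv2.INTER_CUBIC);cv2.imwrite("pics/fin.png",w)
S=D["scene"]
for n_,im in [("before",D0),("after",c)]:
    k=proj(S,[lev(.118,.05)])[0].astype(int);g=im[k[1]-12:k[1]+14,k[0]-10:k[0]+10].max(2)
    m=(g<40).astype(np.uint8);kk,l,s,ce=cv2.connectedComponentsWithStats(m);i=1+s[1:,4].argmax();print(n_,s[i],ce[i]+k-[10,12])
print(proj(S,[lev(.118,.057),lev(.118,.041)]))
E
```

```text
[ 0.51398989 -0.07853855  0.15097383] [-0.67  0.34  0.88  2.16 -0.53  0.66  2.29] 22.6 [-0.2   0.48 -1.04]
tin 0.0
cup 0.0
jigger 0.122
scoop 0.0
sugar 0.0
before [ 8  8  7  8 34] [306.         203.14705882]
after [ 8 10  7  8 37] [305.72972973 205.18918919]
[[305.25177475 203.084844  ]
 [304.83353872 205.65947488]]
```

The tab stays about 2 px lower in the scene view (latched), the bystanders are unmoved (the jigger change is likely arm shadow, since the arm never came near it), and the robot is clear.

```bash
python3 -c "
from station import bot
print(bot.hand_in())"
```

```text
the job is handed in; nothing more can be done
None
```

I handed the job in at about 22.6 s: the lid sits flat in the mouth, the cook lever clicked and stayed down, and the middle key then the long key were each pressed to the stop; no verdict came back.

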